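# Find the full box by lifting one end, and put it up in the sloping rack

## Robot

A 6-joint arm with a two-finger parallel gripper is mounted at the origin on the work surface. World frame = base frame: x ahead of the robot, y to its left, z up, the work surface at z = 0. Lengths are in m, angles in degrees, forces in N, time in s.
With the tool pointing down it reaches from about 0.3 to 0.75 m from the base axis. Payload 8.5 kg.
Tool frame: the origin (TCP) lies midway between the tips of the shut fingers; the grasp point (between the pads) lies 19 mm behind it (arm.tcp_to_grasp is the distance from the TCP to the grasp point, in m); z points along the fingers, x is the direction in which the jaws open and shut, and the axes are right-handed (so a half turn about z gives the same grasp; the last joint's range is limited). The gripper opens to 85 mm and grips with 20 to 120 N. Pads are 22 mm wide; open, the fingers measure 114 mm over their backs; the gripper's body (76 mm by 85 mm) begins 54 mm behind the grasp point. The pads swing forward as they close: fully open they stand 13 mm farther back than shut.
Start: joints at [-88.367, 21.807, 74.336, -0, 83.858, -12.336], TCP at [0.133, -0.534, 0.231] pointing down, gripper open.
Joint ranges: [-178.18, 178.18], [-50.72, 133.34], [12.68, 142.11], [-81.47, 261.47], [9.98, 163.14], [-165.26, 165.26]. Speed limits (degrees/s): [136.94, 136.94, 180, 180, 180, 180].

## Interface

Orientations are given as [roll, pitch, yaw] about the fixed x, y, z axes, in that order (R = Rz(yaw) Ry(pitch) Rx(roll)).
In Python, from cell import arm, effector, get_state, viewer, ticket gives the robot as it stands. Calls block until the motion is done:
- arm.movep(position, orientation): joint-space move of the TCP to a pose.
- arm.move_straight(position, orientation=None, speed=0.15): straight line of the TCP; orientation=None keeps the orientation; speed is the mean speed in m/s.
- arm.move_joints(angles): joint-space move.
- effector.ungrasp() and effector.grasp(): open the fingers fully, or close them until they stop; the grip force is fixed at half the most.
- arm.hold(seconds).
- arm.inverse_kinematics(position, orientation): joint angles nearest the present ones, or None.
- get_state(): the state.
- viewer.grab_frame(name): name is "side" or "top"; returns the picture (480x640x3 uint8, red, green, blue); there is no depth.
- viewer.calibration(name): a dict with "fx", "fy", "cx", "cy" (pixels), "distortion" ([k1, k2, p1, p2, k3] as OpenCV has them; the pictures are not rectified), "R" (3x3) and "t" (3): a world point X has camera coordinates R X + t. Camera axes: x right, y down, z forward; pixel columns grow to the right and rows downward; lengths in m; the calibration is good to about 2 mm. A picture is of the moment at which its call begins. calibration takes no time and is no camera call.
A pose or a line that the arm cannot do raises arm.Unreachable and nothing moves.
- ticket.finish_job(): hands the job in, once; it reports no verdict.
The state is a dict: "clock": time; "joints": joint angles; "qd": joint speeds; "effort": joint torques, N m; "position": TCP position; "ee_rot": TCP orientation; "contact_force": force on the tool from outside, world axes, zero at the start; "wrist_torque": the same for the moment, N m; "width": finger opening in m.
Only numpy, scipy, OpenCV 4.12 (cv2) and the standard library are available. Lean on these libraries where they do the work, as an engineer would, in place of code of your own. Each camera call takes 0.05 s, during which the arm holds its last target.

## Task

One of these three plywood boxes is still full of brass fittings and the other two are empty: tip a box up a little by the knob at one end, its other end still on the bench, to feel which is the full one. Set the full one gently, without letting it drop, into the free bay of the sloping rack, lid up and lengthwise up the slope, lying flat on the board and down against the front lip. Leave the two empties and everything else on the bench where they stand.

Things in the scene. Friction and masses are not known exactly. Their poses are not given: they have to be found in the camera images.
- box_a_mid (a point): Centre of one of three identical closed plywood boxes with screwed-down lids: 160 mm long (its x axis), 50 mm wide (y), 60 mm tall to the top of its lid (z, up), with a ball knob on the lid at its -x end. The point is 30 mm above its underside; axes as the box's. They cannot be told apart by eye, and any of them may be the full one.
- box_a_knob (a point): Centre of the turned wooden ball knob, 28 mm across, at one end of that box's lid: 55 mm from the box's middle towards -x and 86 mm above its underside (26 mm above the lid, on a 12 mm stem). A ball turns easily between two fingers, so a box raised by it tips up on its far end.
- box_a: Box a as a whole, origin at the centre of its underside. The full box weighs 0.6 to 0.8 kg, its weight in the middle; each of the two empties about 0.2 kg.
- box_b_mid (a point): Centre of one of three identical closed plywood boxes with screwed-down lids: 160 mm long (its x axis), 50 mm wide (y), 60 mm tall to the top of its lid (z, up), with a ball knob on the lid at its -x end. The point is 30 mm above its underside; axes as the box's. They cannot be told apart by eye, and any of them may be the full one.
- box_b_knob (a point): Centre of the turned wooden ball knob, 28 mm across, at one end of that box's lid: 55 mm from the box's middle towards -x and 86 mm above its underside (26 mm above the lid, on a 12 mm stem). A ball turns easily between two fingers, so a box raised by it tips up on its far end.
- box_b: Box b as a whole, origin at the centre of its underside. The full box weighs 0.6 to 0.8 kg, its weight in the middle; each of the two empties about 0.2 kg.
- box_c_mid (a point): Centre of one of three identical closed plywood boxes with screwed-down lids: 160 mm long (its x axis), 50 mm wide (y), 60 mm tall to the top of its lid (z, up), with a ball knob on the lid at its -x end. The point is 30 mm above its underside; axes as the box's. They cannot be told apart by eye, and any of them may be the full one.
- box_c_knob (a point): Centre of the turned wooden ball knob, 28 mm across, at one end of that box's lid: 55 mm from the box's middle towards -x and 86 mm above its underside (26 mm above the lid, on a 12 mm stem). A ball turns easily between two fingers, so a box raised by it tips up on its far end.
- box_c: Box c as a whole, origin at the centre of its underside. The full box weighs 0.6 to 0.8 kg, its weight in the middle; each of the two empties about 0.2 kg.
- deck: Sloping board of the rack, in its free (right-hand, empty) bay. Origin: middle of the bay's width, on the board's surface at the inner face of the front lip, 35 mm above the bench. x points up the slope, away from the robot, 25 degrees above level; y across to the rack's left; z square out of the board. Board 190 mm long, lip 22 mm high, bay 102 mm wide between dividers 18 mm high.
- rack: Fixed three-bay wooden bench rack that carries the sloping board, 340 mm wide, 115 mm tall at the back; front towards the robot. Origin on the bench straight below the board's origin. The free bay is at its right (-y) end; the other two hold a plane (from 88 mm left of the free bay's middle, up to 52 mm above the board) and a flat stone in its case.
- bench: The wooden work bench, its top level at height 0.
- spool_clamp: Wooden spool clamp standing on end, 34 mm across, 91 mm tall, between boxes and rack; a bystander. Origin at its foot.
- gouge: Gouge with a wooden handle lying on the bench beyond the boxes, 215 mm long, 28 mm high; a bystander. Origin under its middle, x along it.
- neck_blank: Sawn instrument neck blank lying on the bench, 280 mm long, 50 mm high; a bystander. Origin under its middle, x along it.
- glue_bottle: White plastic bottle with a red spout, 54 mm across, 160 mm tall, beyond the boxes; a bystander. Origin at its foot.
- thumb_plane: Small brass plane, 75 mm long, 30 mm wide, 43 mm tall, near the robot; a bystander. Origin under its middle, x along it.
- peg_jar: Amber glass jar with a steel lid, 72 mm across, 85 mm tall, beyond the boxes; a bystander. Origin at its foot.

How it is judged (in metres and radians):
On the way:
1. a box held in the fingers is tipped up by one end (more than 0.02 rad) while its other end rests on the bench (((angle between box_a_mid's own z axis and vertical between 0.02 and 0.35 rad and contact force between box_a and bench above 0.25 N and contact force between the fingers and box_a above 0.5 N) or (angle between box_b_mid's own z axis and vertical between 0.02 and 0.35 rad and contact force between box_b and bench above 0.25 N and contact force between the fingers and box_b above 0.5 N) or (angle between box_c_mid's own z axis and vertical between 0.02 and 0.35 rad and contact force between box_c and bench above 0.25 N and contact force between the fingers and box_c above 0.5 N))), for 0.2 s.
At the end, for the whole second after the job is handed in: The full box (pressing on the board with over 4.2 N) lies lid up in the free bay: flat on the board within 0.08 rad and 6 mm, centre within 28 mm of the bay's middle line, lower end within 18 mm of the lip, at rest, let go; the empties stand level within 40 mm of their starts (((x of box_a_mid in the frame of deck between 0.072 and 0.098 m and y of box_a_mid in the frame of deck between -0.028 and 0.028 m and z of box_a_mid in the frame of deck between 0.024 and 0.036 m and angle between the z axis of box_a_mid and the z axis of deck, either way round below 0.08 rad and angle between box_a_mid's own z axis and vertical below 0.8 rad and contact force between box_a and deck above 4.2 N and linear speed of box_a below 0.02 m/s and contact force between the fingers and box_a below 0.05 N and distance of each of box_b_mid, box_c_mid from where it was at the start of the episode below 0.04 m and angle between each of box_b_mid, box_c_mid's own z axis and vertical below 0.03 rad) or (x of box_b_mid in the frame of deck between 0.072 and 0.098 m and y of box_b_mid in the frame of deck between -0.028 and 0.028 m and z of box_b_mid in the frame of deck between 0.024 and 0.036 m and angle between the z axis of box_b_mid and the z axis of deck, either way round below 0.08 rad and angle between box_b_mid's own z axis and vertical below 0.8 rad and contact force between box_b and deck above 4.2 N and linear speed of box_b below 0.02 m/s and contact force between the fingers and box_b below 0.05 N and distance of each of box_a_mid, box_c_mid from where it was at the start of the episode below 0.04 m and angle between each of box_a_mid, box_c_mid's own z axis and vertical below 0.03 rad) or (x of box_c_mid in the frame of deck between 0.072 and 0.098 m and y of box_c_mid in the frame of deck between -0.028 and 0.028 m and z of box_c_mid in the frame of deck between 0.024 and 0.036 m and angle between the z axis of box_c_mid and the z axis of deck, either way round below 0.08 rad and angle between box_c_mid's own z axis and vertical below 0.8 rad and contact force between box_c and deck above 4.2 N and linear speed of box_c below 0.02 m/s and contact force between the fingers and box_c below 0.05 N and distance of each of box_a_mid, box_b_mid from where it was at the start of the episode below 0.04 m and angle between each of box_a_mid, box_b_mid's own z axis and vertical below 0.03 rad))); the robot touches nothing.
It fails at once if a box is let fall: it moves faster than 0.4 m/s with no finger touching it ((linear speed of box_a above 0.4 m/s and contact force between the fingers and box_a below 0.01 N) or (linear speed of box_b above 0.4 m/s and contact force between the fingers and box_b below 0.01 N) or (linear speed of box_c above 0.4 m/s and contact force between the fingers and box_c below 0.01 N)).
It fails at once if one of the other things on the bench is shifted by more than 30 mm or knocked over (distance of any of spool_clamp, gouge, neck_blank, glue_bottle, thumb_plane, peg_jar from where it was at the start of the episode above 0.03 m or angle between any of spool_clamp, gouge, neck_blank, glue_bottle, thumb_plane, peg_jar's own z axis and vertical above 0.5 rad).
It also fails if it takes over 59 s, if anything falls off the work surface, if the arm or the gripper's body presses on something with over 40 N, if the wrist force passes 120 N, or if a joint passes its speed limit or range.

## Working session

There is one attempt and no reset: what is moved stays moved. The work goes in short steps, each a Python script; the robot and the scene stay as the last script left them, time stands still between calls to the robot, and variables do not carry over. Pictures are saved under pics/ and viewed, and the job is handed in when it is done.

```bash
ls; mkdir -p pics; python3 - <<'E'
from cell import arm, effector, get_state, viewer, ticket
import cv2
for n in("side","top"):
    cv2.imwrite(f"pics/{n}0.png",viewer.grab_frame(n)[:,:,::-1]); print(viewer.calibration(n))
s=get_state();print(s)
E
```

```text
pics
{'fx': 504.85408038507035, 'fy': 504.85408038507035, 'cx': 320.6483364834255, 'cy': 244.66744553959686, 'distortion': array([0.04054226, 0.        , 0.        , 0.        , 0.        ]), 'R': array([[-0.99762635, -0.06775267, -0.01229836],
       [-0.04301745,  0.75266817, -0.65699325],
       [ 0.05376963, -0.65490473, -0.75379614]]), 't': array([0.51511668, 0.15697685, 1.00744636])}
{'fx': 536.3361369991255, 'fy': 536.3361369991255, 'cx': 316.69765669035644, 'cy': 239.01386557079138, 'distortion': array([-0.09465364,  0.        ,  0.        ,  0.        ,  0.        ]), 'R': array([[ 0.02602012, -0.99954917, -0.01498001],
       [-0.99391768, -0.02426365, -0.10741939],
       [ 0.1070075 ,  0.01768396, -0.99410094]]), 't': array([-0.08443348,  0.51974748,  1.06925841])}
{'clock': 0.1, 'joints': array([-8.83677705e+01,  2.18385071e+01,  7.43791816e+01,  9.22804525e-06,
        8.38575256e+01, -1.23348969e+01]), 'qd': array([-0.05806925, -0.06752153, -0.11332958, -0.02371944, -0.04474935,
       -0.11678991]), 'effort': array([ 2.34093197e-03, -4.49222410e+01, -2.31659460e+01, -2.48136857e-04,
        3.62121747e-03, -6.80810246e-06]), 'position': array([ 0.13274936, -0.53347488,  0.23076784]), 'ee_rot': array([-1.79983923e+02,  7.34760234e-02, -7.60328642e+01]), 'contact_force': array([ 1.24608929,  0.31813049, -0.2296455 ]), 'wrist_torque': array([ 0.03150557, -0.04592497, -0.01736998]), 'width': 0.08538416921666098}
```

View pics/side0.png

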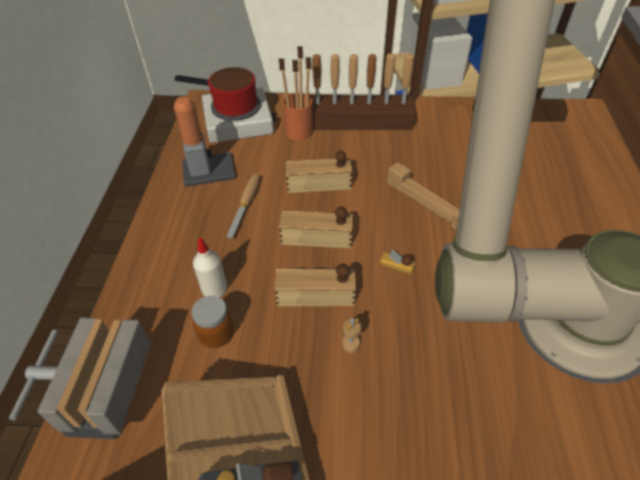

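View pics/top0.png

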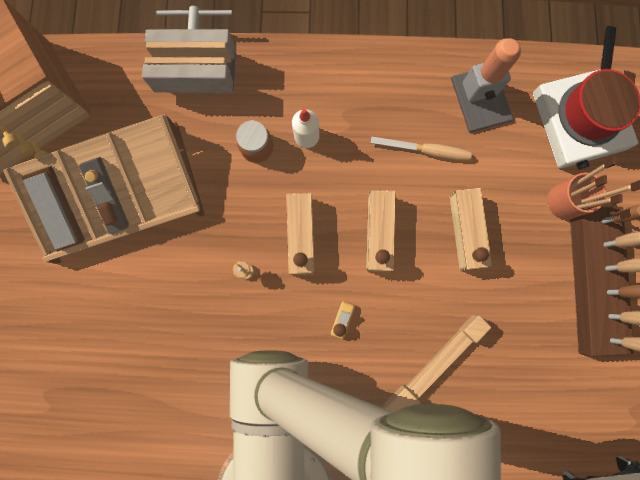

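```bash
python3 - <<'E'
import cv2
s=cv2.imread("pics/side0.png");t=cv2.imread("pics/top0.png")
def c(im,x,y,w,h,k,n): cv2.imwrite(f"pics/{n}.png",cv2.resize(im[y:y+h,x:x+w],None,fx=k,fy=k,interpolation=cv2.INTER_CUBIC))
c(t,275,180,230,100,3.4,"t_box"); c(s,260,140,130,180,3.2,"s_box"); c(t,0,100,210,170,3.5,"t_rack"); c(s,150,360,170,120,4.5,"s_rack")
E
```

```text
(no output)
```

View pics/t_box.png

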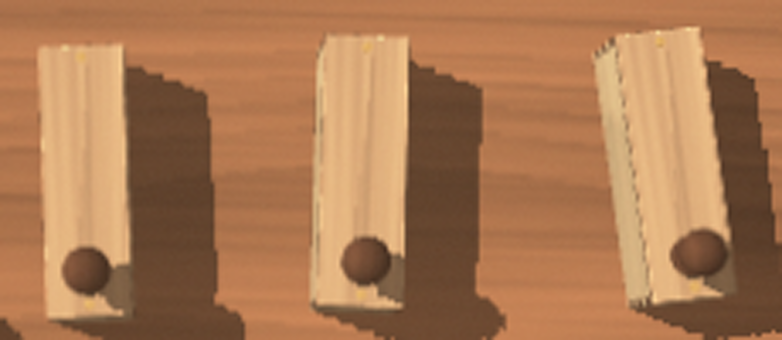

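View pics/s_box.png

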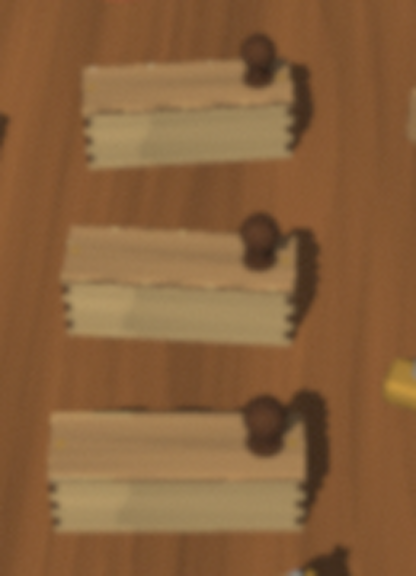

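View pics/t_rack.png

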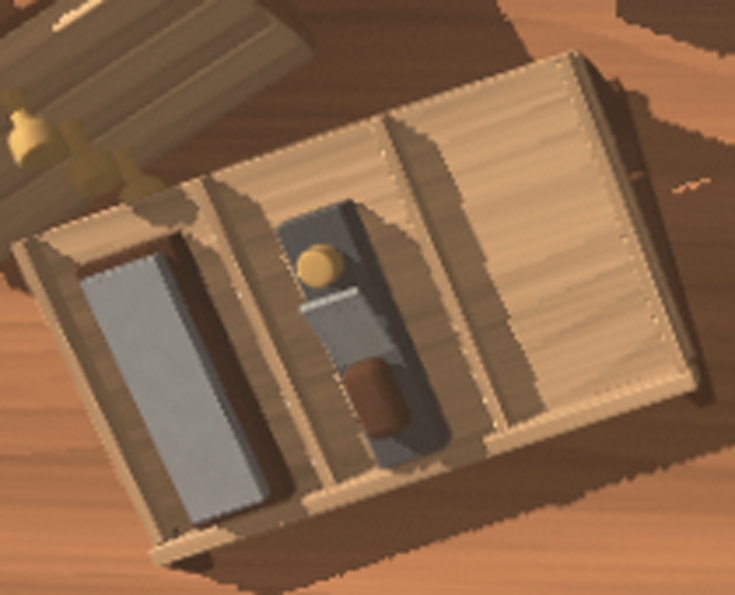

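View pics/s_rack.png

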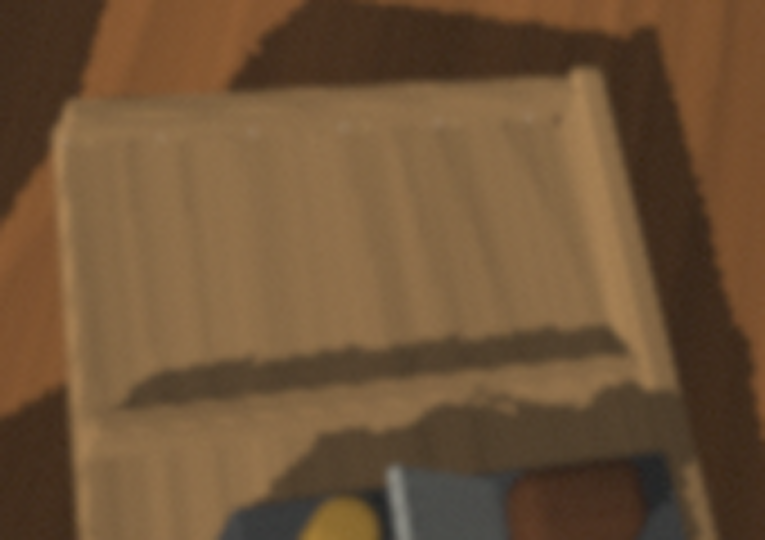

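```bash
python3 - <<'E'
import cv2
s=cv2.imread("pics/side0.png");t=cv2.imread("pics/top0.png")
def c(im,x,y,w,h,k,n): cv2.imwrite(f"pics/{n}.png",cv2.resize(im[y:y+h,x:x+w],None,fx=k,fy=k,interpolation=cv2.INTER_CUBIC))
c(t,105,110,100,75,8,"t_rack1"); c(t,105,185,100,65,8,"t_rack2"); c(s,155,365,100,75,8,"s_rack1"); c(s,220,365,100,75,8,"s_rack2")
E
```

```text
(no output)
```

View pics/t_rack1.png

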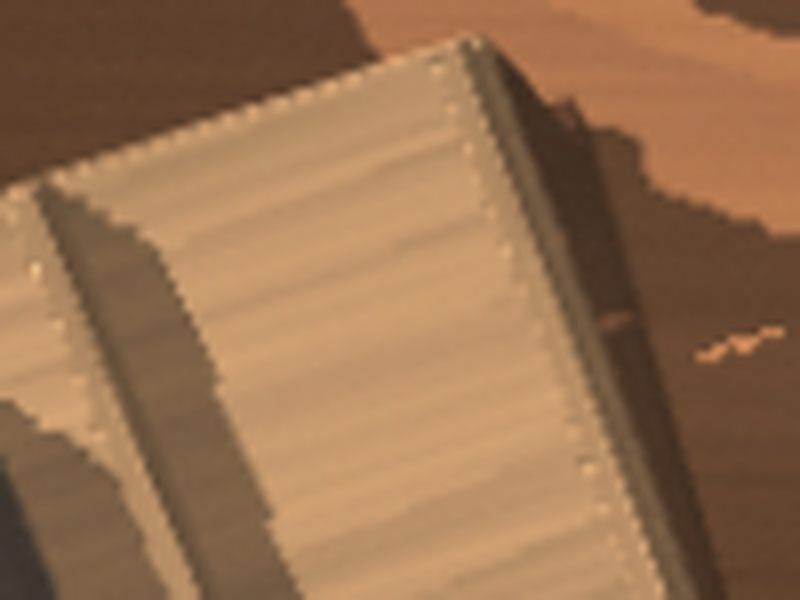

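View pics/t_rack2.png

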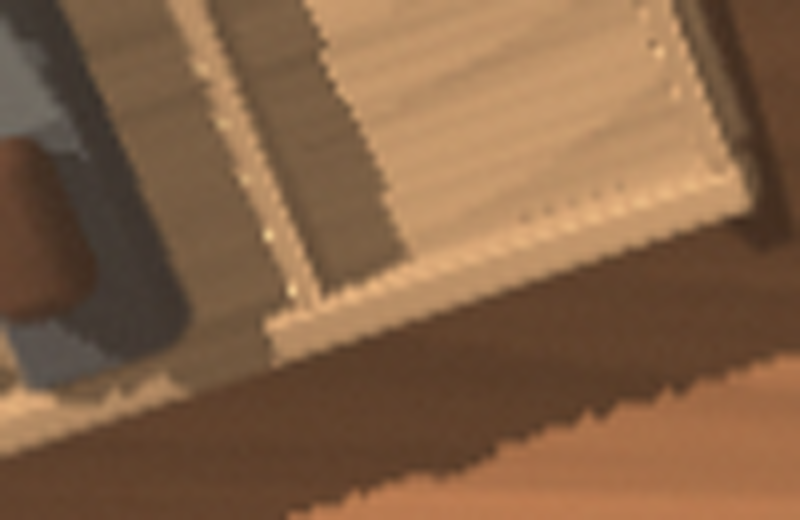

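View pics/s_rack1.png

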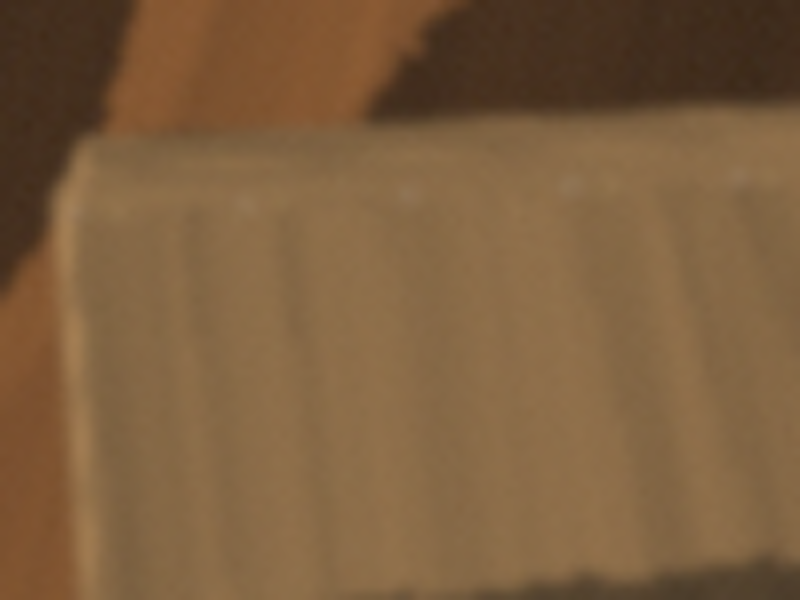

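View pics/s_rack2.png

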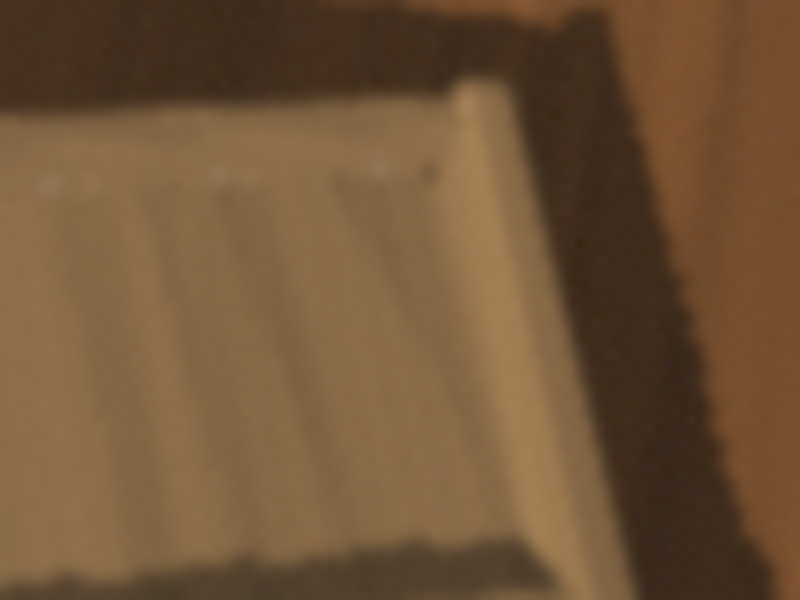

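```bash
cat > fit.py <<'E'
import numpy as np,cv2
from scipy.optimize import least_squares
from scipy.spatial.transform import Rotation as Ro
from cell import viewer
C={n:viewer.calibration(n) for n in("side","top")}
def proj(n,X):
    c=C[n];K=np.array([[c['fx'],0,c['cx']],[0,c['fy'],c['cy']],[0,0,1]])
    return cv2.projectPoints(np.asarray(X,float).reshape(-1,3),cv2.Rodrigues(c['R'])[0],c['t'],K,c['distortion'])[0][:,0]
def cr(p,x,y,k): return (np.asarray(p,float)+.5)/k-.5+[x,y]
if __name__=="__main__":
    tb=lambda p:cr(p,275,180,3.4); sb=lambda p:cr(p,260,140,3.2)
    lid=[[.08,.025],[.08,-.025],[-.08,-.025],[-.08,.025]]
    T=dict(L=[(39,46),(123,44),(132,316),(48,318),(86,270)],M=[(326,37),(409,37),(402,309),(319,304),(366,261)],R=[(616,35),(699,27),(735,293),(650,304),(699,252)])
    S=dict(L=[(52,478),(51,412),(304,412),(304,478),(264,417),(58,531),(304,531)],M=[(66,283),(69,228),(297,236),(293,292),(261,234),(72,334),(291,345)],R=[(86,110),(83,67),(292,62),(294,98),(258,52),(91,167),(291,155)])
    for b in"LMR":
        def f(p,full=0):
            x,y,a,zl,zk=p
            P=[[*q,zl] for q in lid]+[[-.055,0,zk]]+[[.08,.025,0],[-.08,.025,0]]
            X=Ro.from_euler('z',a).apply(P)+[x,y,0]
            return np.r_[(proj("top",X[:5])-tb(T[b])).ravel(),(proj("side",X)-sb(S[b])).ravel()]
        r=least_squares(f,[.5,0,0,.06,.086],loss='soft_l1')
        print(b,r.x.round(4),np.degrees(r.x[2]).round(2));print(f(r.x).reshape(-1,2).round(1).tolist())
    y0=.0595
    tp=[((.19,-y0,.018),cr((465,40),105,110,8)),((.19,.051,.018),cr((38,190),105,110,8)),((0,.051,.018),cr((318,300),105,185,8)),((0,-y0,.022),cr((735,174),105,185,8)),((-1,-y0,.022),cr((752,205),105,185,8))]
    sp=[((.19,-y0,.018),cr((90,135),155,365,8)),((.19,-.051,0),cr((75,205),155,365,8)),((0,-y0,.022),cr((455,88),220,365,8)),((-1,-y0,.022),cr((505,85),220,365,8)),((0,-.051,0),cr((430,180),220,365,8))]
    def g(p,n=None):
        o=[]
        for nm,L in(("top",tp),("side",sp)):
            P=np.array([q for q,_ in L],float);P[P[:,0]==-1,0]=-p[5]
            X=Ro.from_euler('ZY',[p[3],-p[4]]).apply(P)+p[:3]
            o.append((proj(nm,X)-np.array([u for _,u in L])).ravel())
        return np.concatenate(o)
    r=least_squares(g,[.55,.37,.035,.3,.43,.01],loss='soft_l1')
    print(r.x.round(4),np.degrees(r.x[3:5]));print(g(r.x).reshape(-1,2).round(1).tolist())
    p=r.x.copy()
    r=least_squares(lambda q:g(np.r_[q[:2],.035,q[2],np.radians(25),q[3]]),p[[0,1,3,5]],loss='soft_l1')
    print("fixed z,pitch",r.x.round(4),np.degrees(r.x[2])); print(g(np.r_[r.x[:2],.035,r.x[2],np.radians(25),r.x[3]]).reshape(-1,2).round(1).tolist())
E
python3 fit.py
```

```text
L [ 0.5299 -0.0374  0.0617  0.0576  0.0852] 3.54
[[-0.2, 0.7], [-0.1, 0.3], [0.1, 0.0], [-0.5, 0.3], [-0.1, 0.4], [-1.6, -0.4], [0.4, 0.5], [-0.5, 0.2], [0.4, -0.5], [0.3, -0.0], [-1.2, -0.4], [-0.7, -0.6]]
M [ 0.5397 -0.2007 -0.0075  0.0553  0.0836] -0.43
[[-0.6, -0.2], [-0.2, 0.6], [0.4, 0.1], [-0.4, 0.8], [0.2, 0.1], [-1.3, -1.0], [0.6, 0.2], [-0.2, 0.9], [0.3, -0.4], [-0.3, 0.0], [-1.4, -0.4], [0.1, -0.4]]
R [ 0.548  -0.384   0.1251  0.0587  0.0858] 7.17
[[0.0, 0.1], [-0.1, 0.1], [-0.1, 0.8], [0.2, 0.1], [0.5, 0.5], [-0.8, -0.0], [-0.1, 0.1], [-1.4, -1.3], [-0.0, 0.6], [0.3, 0.1], [-0.8, 0.0], [0.1, 0.7]]
[0.5699 0.2334 0.0315 0.3336 0.4519 0.0102] [19.11131485 25.89159746]
[[0.1, 0.9], [-0.3, -0.2], [1.2, 0.0], [0.1, -0.2], [-0.3, 0.5], [-0.5, -1.3], [-0.9, 0.8], [0.6, 0.2], [-0.3, 0.4], [0.3, -0.4]]
fixed z,pitch [0.5688 0.2337 0.3307 0.0097] 18.94869988603508
[[-0.2, 0.6], [-0.7, -0.7], [0.4, 0.1], [-0.6, -0.0], [-1.1, 0.5], [-0.9, -1.4], [-1.1, 0.7], [1.0, -0.6], [-0.2, -0.3], [0.8, -1.1]]
```

```bash
cat > h.py <<'E'
import numpy as np
from scipy.spatial.transform import Rotation as Ro
from cell import arm, effector, get_state, viewer, ticket
B=dict(L=(.5299,-.0374,.0617),M=(.5397,-.2007,-.0075),R=(.548,-.384,.1251))
def pt(b,x,y,z):
    X,Y,a=B[b];return np.array([X+x*np.cos(a)-y*np.sin(a),Y+x*np.sin(a)+y*np.cos(a),z])
def down(b): return [180,0,np.degrees(B[b][2])-90]
def force(n=8):
    F=[];
    for _ in range(n): arm.hold(.04);F.append(get_state()['contact_force'])
    F=np.array(F);return F.mean(0).round(2),F.std(0).round(2)
def tip(b):
    o=down(b);z0=.067
    arm.movep(pt(b,-.055,0,.15),o)
    arm.move_straight(pt(b,-.055,0,z0+.001),o,.1)
    f0=force(); effector.grasp(); f1=force()
    print('grip',get_state()['width'].round(4) if hasattr(get_state()['width'],'round') else get_state()['width'],f0,f1,get_state()['clock'])
    p=pt(b,-.055,0,z0+.011); p[:2]=pt(b,-.056,0,0)[:2]
    arm.move_straight(p,o,.03); arm.hold(.3)
    f2=force(); print('up',f2,get_state()['clock'])
def untip(b):
    o=down(b)
    arm.move_straight(pt(b,-.055,0,.068),o,.03);arm.hold(.2)
    effector.ungrasp(); arm.move_straight(pt(b,-.055,0,.14),o,.2); print(get_state()['clock'])
E
python3 - <<'E'
from h import *
tip('R')
import cv2
for n in("side","top"): cv2.imwrite(f"pics/{n}1.png",viewer.grab_frame(n)[:,:,::-1])
E
```

```text
grip 0.024933979738480137 (array([ 0.11, -0.28, -0.19]), array([0.43, 0.4 , 0.42])) (array([-0.68, -0.83,  3.14]), array([0.38, 0.38, 0.67])) 3.8
up (array([ 0.12,  0.16, -2.18]), array([0.38, 0.17, 0.44])) 4.9167
```

```bash
python3 -c "
import cv2
s=cv2.imread('pics/side1.png')[120:240,250:410];t=cv2.imread('pics/top1.png')[170:290,400:560]
cv2.imwrite('pics/c1.png',cv2.resize(cv2.vconcat([s,t]),None,fx=2.5,fy=2.5,interpolation=2))"
```

```text
(no output)
```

View pics/c1.png

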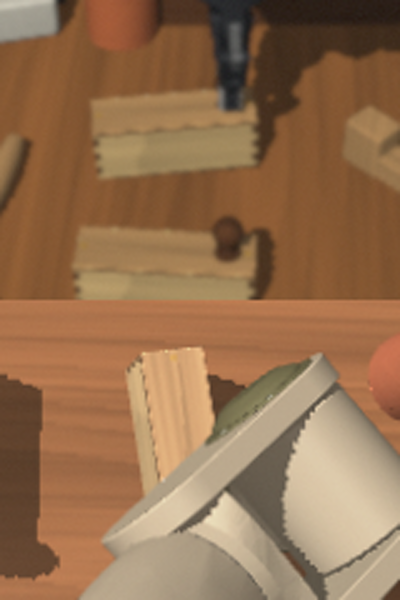

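```bash
python3 - <<'E'
from h import *
print(force(20), get_state()['width'],get_state()['position'],get_state()['wrist_torque'])
p=pt('R',-.0575,0,.088)
arm.move_straight(p,down('R'),.03); arm.hold(.3)
print(force(20),get_state()['width'],get_state()['clock'])
import cv2
cv2.imwrite('pics/s2.png',cv2.resize(viewer.grab_frame("side")[120:240,250:410,::-1],None,fx=4,fy=4,interpolation=2))
E
```

```text
(array([-0.05, -0.02, -1.78]), array([0.52, 0.42, 0.55])) 0.025277612095995557 [ 0.4924469  -0.39100128  0.07800728] [ 0.03183356  0.11401367 -0.03368759]
(array([ 0.  , -0.02, -1.95]), array([0.44, 0.55, 0.45])) 0.02503716578130973 7.4667
```

View pics/s2.png

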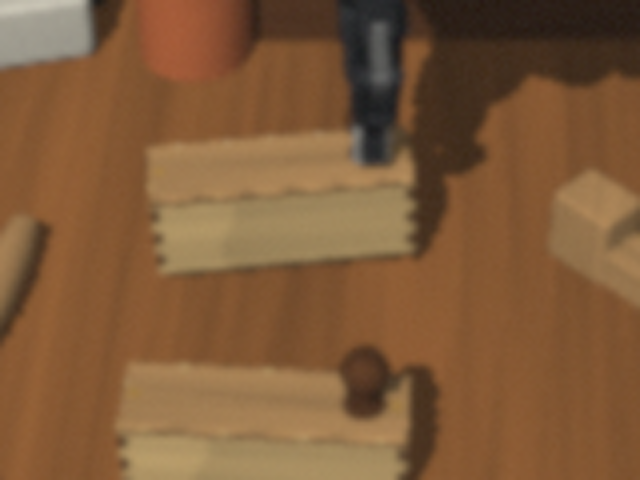

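```bash
python3 - <<'E'
from h import *
untip('R'); print(force()); tip('M'); print(force(20))
E
```

```text
9.6667
(array([ 0.02, -0.23, -0.26]), array([0.34, 0.38, 0.4 ]))
grip 0.02508860969627778 (array([ 0.2, -0. , -0.2]), array([0.45, 0.37, 0.42])) (array([-1.33,  0.87,  4.97]), array([0.24, 0.59, 0.63])) 13.0083
up (array([ 0.13,  0.07, -1.89]), array([0.58, 0.44, 0.53])) 14.125
(array([ 0.19,  0.03, -1.88]), array([0.39, 0.58, 0.66]))
```

```bash
python3 - <<'E'
from h import *
untip('M'); tip('L'); print(force(12)); untip('L')
import cv2
cv2.imwrite('pics/s3.png',viewer.grab_frame("side")[:,:,::-1]);cv2.imwrite('pics/t3.png',viewer.grab_frame("top")[:,:,::-1])
# plan checks
D=Ro.from_euler('ZY',[.332,-np.radians(25)]).as_matrix()
R=np.c_[-D[:,1],-D[:,0],-D[:,2]]; o=Ro.from_matrix(R).as_euler('xyz',degrees=True); print(o)
for x,z in((.085+.012,.022),(.097,.1),(.097,.18)):
    p=np.array([.5693,.2336,.034])+D@[x,0,z]; print(p,arm.inverse_kinematics(p,o))
E
```

```text
16.7667
grip 0.025323596059894156 (array([ 0.19,  0.4 , -0.35]), array([0.38, 0.7 , 0.42])) (array([-2.11, -2.52,  5.22]), array([0.32, 0.23, 0.66])) 19.675
up (array([-1.33,  0.64, -4.82]), array([0.27, 0.61, 0.21])) 20.7917
(array([-0.75,  0.29, -4.86]), array([0.66, 0.49, 0.51]))
23.1
[-155.           0.         -70.9778012]
[0.64362132 0.25922309 0.09493274] [10.89653332 34.27494579 81.56963784  5.38858156 39.50063527 78.4639584 ]
[0.61245719 0.24847892 0.16562475] [10.40231176 26.67402811 82.21888788  5.01248815 46.46510712 78.72000827]
[0.58049398 0.23745925 0.23812937] [ 9.82814207 19.45000162 81.02222817  4.73410727 54.90251802 78.92849292]
```

View pics/s3.png

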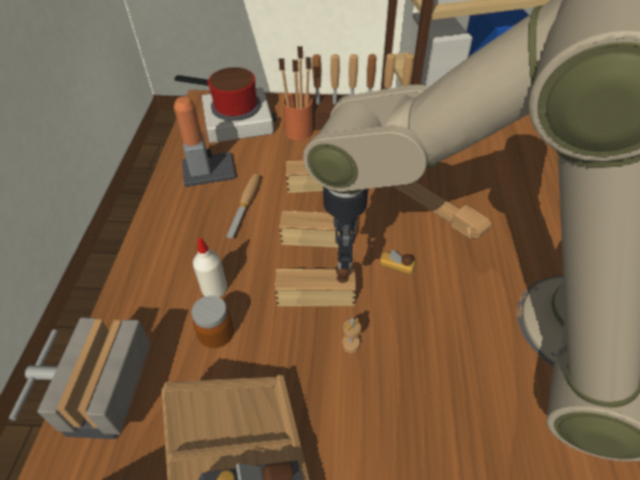

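View pics/t3.png

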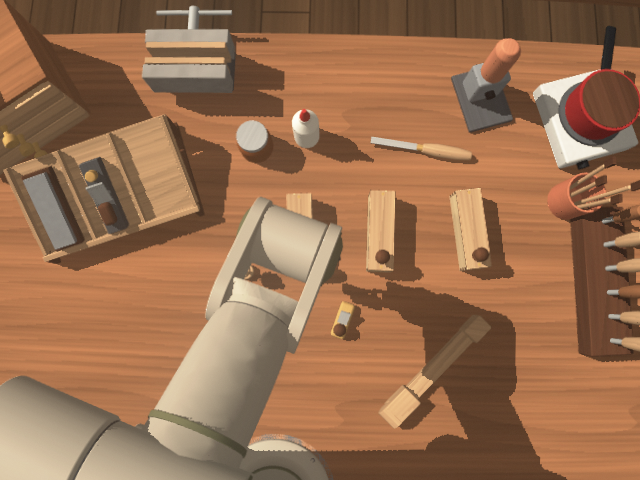

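```bash
cat >> h.py <<'E'
D=Ro.from_euler('ZY',[.332,-np.radians(25)]).as_matrix()
oD=Ro.from_matrix(np.c_[-D[:,1],-D[:,0],-D[:,2]]).as_euler('xyz',degrees=True)
def dk(x,y,z): return np.array([.5693,.2336,.034])+D@[x,y,z]
E
python3 - <<'E'
from h import *
o=down('L')
arm.move_straight(pt('L',.012,0,.14),o,.2)
arm.move_straight(pt('L',.012,0,.025),o,.12)
effector.grasp(); print(get_state()['width'])
arm.move_straight(pt('L',.012,0,.29),o,.12); print(force(6))
arm.movep(dk(.085+.012,0,.025+.15),oD)
arm.move_straight(dk(.085+.012,0,.025+.02),oD,.1)
print(force(6),get_state()['clock'],get_state()['width'])
import cv2
cv2.imwrite('pics/s4.png',cv2.resize(viewer.grab_frame("side")[240:480,100:420,::-1],None,fx=2.5,fy=2.5,interpolation=2));cv2.imwrite('pics/t4.png',cv2.resize(viewer.grab_frame("top")[80:290,0:280,::-1],None,fx=2.8,fy=2.8,interpolation=2))
E
```

```text
0.049300699455303715
(array([ 0.34,  0.1 , -6.73]), array([0.25, 0.24, 0.34]))
(array([-0.2 ,  0.2 , -7.11]), array([0.32, 0.68, 0.27])) 30.6083 0.04917315519241156
```

View pics/s4.png

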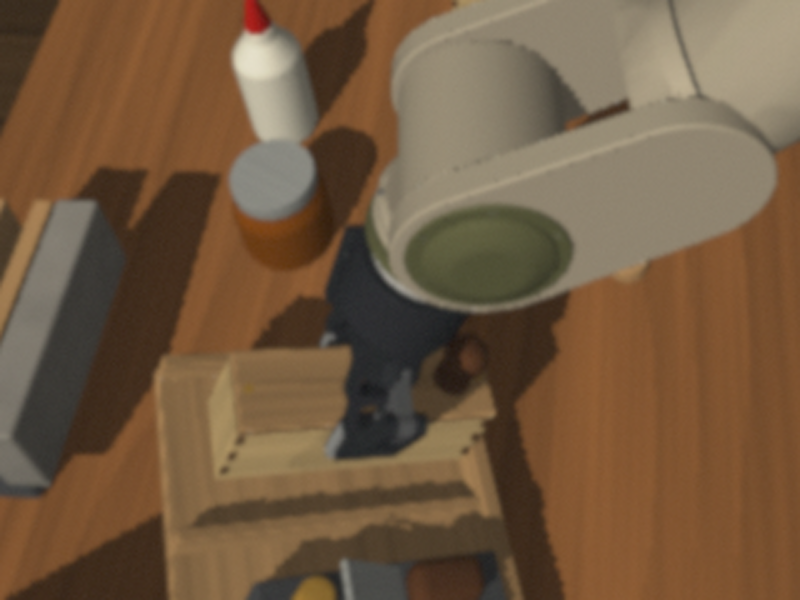

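View pics/t4.png

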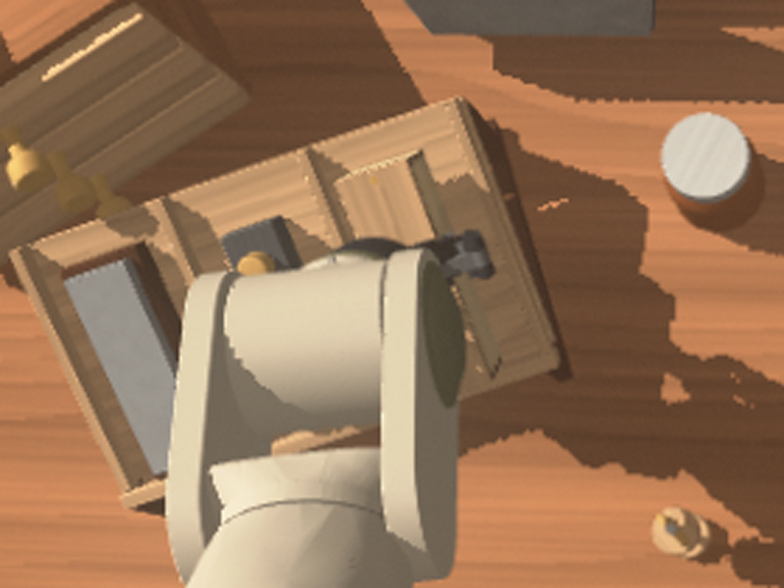

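```bash
python3 - <<'E'
from h import *
import fit
X=[dk(.165,.025,.08),dk(.165,-.025,.08),dk(.005,-.025,.08)]
print((fit.proj("top",X)-[0,80])*2.8)
X=[dk(.165,.025,.08),dk(.165,.025,.02),dk(.005,.025,.02)]
print((fit.proj("side",X)-[100,240])*2.5)
E
```

```text
[[332.32498314 182.3231248 ]
 [403.95693769 158.89826814]
 [490.32706302 382.2848669 ]]
[[239.91325834 426.70029187]
 [214.55165798 476.01806147]
 [461.29898526 455.5386668 ]]
```

```bash
python3 - <<'E'
from h import *
f0=force(6)[0]; print(f0)
z=.045
while z>.018:
    z-=.003 if z>.033 else .0015
    arm.move_straight(dk(.097,0,z),oD,.03)
    f=force(3)[0]; d=(f-f0)@D[:,2]; print(round(z,4),f,d.round(2))
    if d>3: break
print(get_state()['clock'])
import cv2
cv2.imwrite('pics/s5.png',cv2.resize(viewer.grab_frame("side")[360:480,140:320,::-1],None,fx=4.4,fy=4.4,interpolation=2))
E
```

```text
[-0.04 -0.01 -6.75]
0.042 [ 0.25  0.33 -6.54] 0.03
0.039 [-0.08 -0.29 -6.48] 0.3
0.036 [-0.31  0.27 -6.24] 0.53
0.033 [-0.19 -0.2  -6.42] 0.39
0.0315 [-0.16 -0.08 -6.96] -0.13
0.03 [ 0.18 -0.54 -7.73] -0.9
0.0285 [ 0.32 -0.06 -6.44] 0.14
0.027 [ 0.24  0.57 -6.92] -0.35
0.0255 [-9.41 -4.38  3.87] 13.97
34.3333
```

View pics/s5.png

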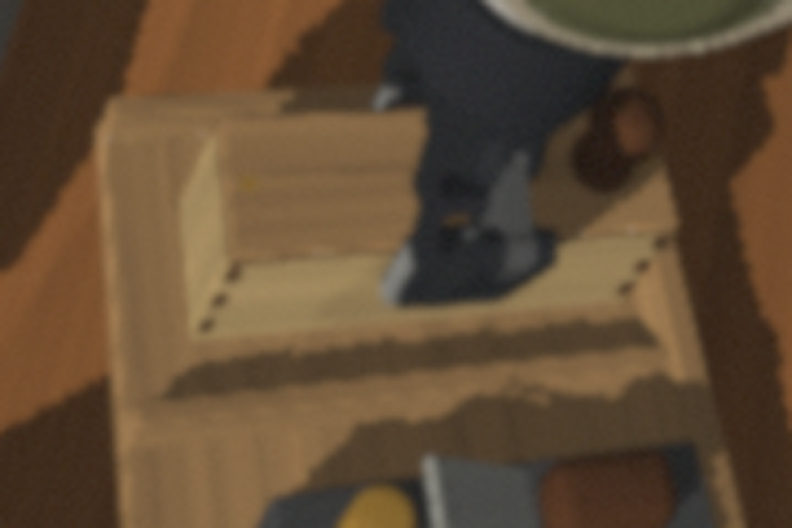

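```bash
python3 - <<'E'
from h import *
effector.ungrasp(); arm.hold(.2); print(force(4))
arm.move_straight(dk(.097,0,.12),oD,.1)
arm.move_straight(dk(.06,0,.22),oD,.2)
J=get_state()['joints'].copy(); J[0]-=40; J[1]-=15; arm.move_joints(J)
print(force(4),get_state()['clock'])
import cv2
cv2.imwrite('pics/s6.png',viewer.grab_frame("side")[:,:,::-1]);cv2.imwrite('pics/t6.png',viewer.grab_frame("top")[:,:,::-1])
E
python3 -c "
import cv2
s=cv2.imread('pics/s6.png')[360:480,150:320];t=cv2.imread('pics/t6.png')[100:220,60:230]
cv2.imwrite('pics/c6.png',cv2.resize(cv2.vconcat([s,t]),None,fx=2.5,fy=2.5,interpolation=2))"
```

```text
(array([ 0.07, -0.34, -0.03]), array([0.36, 0.51, 0.53]))
(array([-0.08, -0.11,  0.03]), array([0.27, 0.18, 0.31])) 38.5833
```

View pics/c6.png

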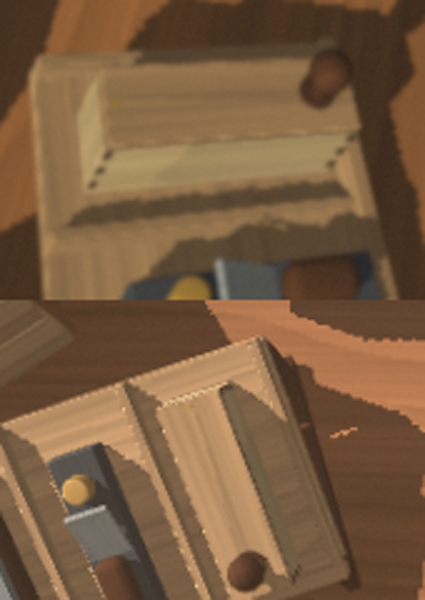

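View pics/t6.png

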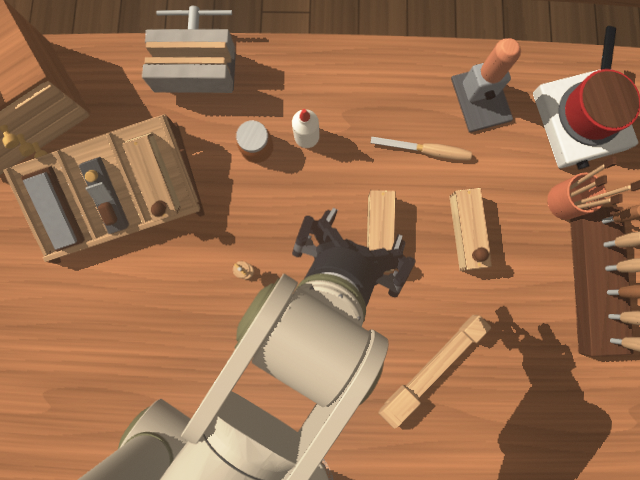

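View pics/s6.png

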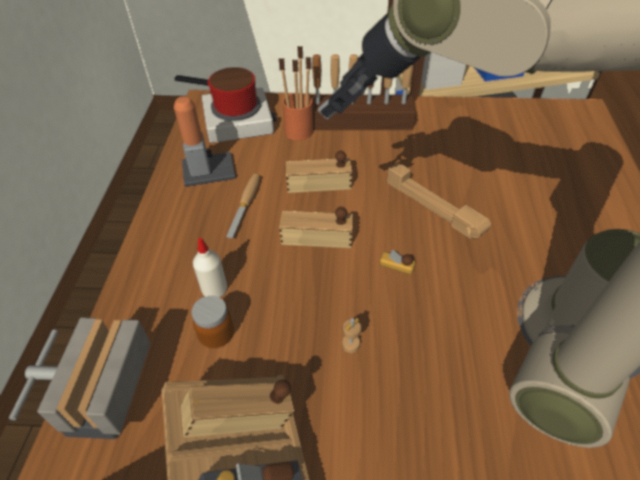

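```bash
python3 - <<'E'
from h import *
from fit import *
P=np.array([(.08,.025,.06),(.08,-.025,.06),(-.055,0,.086),(.08,.025,.06),(.08,-.025,.06),(-.08,.025,.06),(.08,.025,0),(-.08,.025,0),(-.055,0,.086)])
t=cr([(158,108),(224,84),(247,271)],60,100,2.5); s=cr([(107,150),(103,72),(357,132),(90,190),(325,168),(328,72)],150,360,2.5)
def f(p):
    X=dk(*p[:3])+(D@Ro.from_euler('ZY',p[3:]).apply(P).T).T
    return np.r_[(proj("top",X[:3])-t).ravel(),(proj("side",X[3:])-s).ravel()]
r=least_squares(f,[.085,0,0,0,0],loss='soft_l1');print(r.x.round(4));print(f(r.x).reshape(-1,2).round(1).tolist())
E
```

```text
[ 0.0818 -0.0019 -0.0069 -0.0002  0.0246]
[[0.7, 0.7], [-0.8, 2.1], [0.7, 0.6], [-0.5, -0.7], [-2.0, -0.9], [0.5, -1.9], [-2.4, 2.1], [1.0, 1.1], [-0.4, 0.4]]
```

```bash
python3 - <<'E'
from h import *
ticket.finish_job(); print(get_state()['clock'])
E
```

```text
the job is handed in; nothing more can be done
the job is handed in; nothing more can be done
```

The full box is in the free bay of the rack, and I handed the job in at about 39 s. No verdict was reported.

- **Finding it:** I tipped each box by its knob. The two farther from the rack read about 1.9 N each, and the one nearest the rack read about 4.8 N. In the side grip that box weighed about 0.7 kg.
- **Placing it:** I lowered it tilted to match the slope until I felt the board, at about 14 N and at the expected height. Then I let go and backed the arm clear, where the tool force read about 0.

**Last checks:**
- A fit to the final pictures puts the box centre at x ≈ 82 mm, y ≈ −2 mm in the bay. That leaves its lower end about 2 mm from the lip.
- The fit shows a tilt of about 0.025 rad from the board, inside the 0.08 limit.
- **Height disagreed:** the same fit read the box about 7 mm too low, which is outside the 6 mm tolerance. I put that down to picture error, because pixel misfits reached about 3 px and the box touched the board where expected.
- The empties and everything else on the bench looked unmoved in the final pictures. I checked this by eye and did not measure it.

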